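# Turn the stain canister's label to the front and lock it

### The arm

A 7-joint arm with a two-finger parallel gripper is mounted at the origin on the work surface. World frame = base frame: x ahead of the robot, y to its left, z up, the work surface at z = 0. Lengths are in m, angles in rad, forces in N, time in s.
With the tool pointing down it reaches from about 0.4 to 0.85 m from the base axis. Payload 4.5 kg.
Tool frame: the origin (TCP) lies at the very end of the fingers, on their centre line; the grasp point (between the pads) lies 19 mm behind it; z points along the fingers, y is the line along which they close (so a half turn about z gives the same grasp; the last joint's range is limited). The gripper opens to 88 mm and grips with 3 to 60 N. Pads are 18 mm wide; open, the fingers measure 123 mm over their backs; the gripper's body (75 mm by 187 mm) begins 45 mm behind the grasp point.
Start: joints at [1.311, 0.689, -0.195, 1.565, 0.157, 0.902, -0.215], TCP at [0.181, -0.598, 0.239] pointing down, gripper open.
Joint ranges: [-3.01, 3.01], [-0.46, 2.08], [-1.47, 1.51], [0.13, 2.56], [-1, 4.14], [0.04, 2.09], [-2.66, 2.66]. Speed limits (rad/s): [2.57, 2.57, 3.14, 3.14, 3.14, 3.14, 3.14].

### API

Orientations are given as a unit quaternion [x, y, z, w].
In Python, from plant import r gives the robot as it stands. The module is installed in compiled form; this text tells all that it offers.
- The arm moves only by the tool step_arm, never from a script. Its argument "increments" is a list of rows, each a list of 2 entries, a list of its own where there are three numbers: the shift along the world's x, y, z in cm, then the turn, a rotation vector about the world's x, y, z in degrees. A call has exactly 10 rows; each row shifts and turns the commanded pose from where the row before left it; what a row does not reach is not made up. A row lasts 1/10 s, in which the tool goes at most 50 mm and 8.59 degrees, less where a joint would pass 70% of its speed; a pose out of reach is approached as far as the arm can. A call is refused whole if a number of a shift passes 5 or a number of a turn 8.59, either way. A call with a gripper value outside its range is refused whole. "fingers" is the opening, from 0 (shut) to 1 (fully open), set as the call begins (left out, the last holds). The fingers move at their own pace and stop on an object; "grip_force" is the grip in N (left out, the last holds). Time passes only in rows, so rows that do not move let the fingers close, or fill a call up. It gives the time, the measured TCP pose, the force, the opening and the grip force at its end, in the units of the state.
- r.get_state(): the state, without advancing time (a new reading comes with each control period).
- r.snapshot(name): name is "scene" or "top" or "wrist"; returns (picture, depth): 420x560x3 uint8, red, green, blue; 420x560 float32, m along the optical axis (not along the pixel's ray), 0 where there is no reading.
- r.calibration(name): a dict with "fov_y" (degrees; the focal length in pixels is half the picture's height over the tangent of half this angle, whatever the lens; pixels are square), "cx", "cy" (the principal point, pixels), "k1" (the pictures are not rectified: a ray, as slopes to the right and down, at radius r is drawn at 1 + k1 r^2 times it, then the intrinsics apply), "R" (3x3) and "t" (3): a world point X has camera coordinates R X + t. Camera axes: x right, y down, z forward; pixel columns grow to the right and rows downward; lengths in m; the calibration is good to about 2 mm. A picture is of the moment at which its call begins: read the wrist's pose just before it. calibration takes no time and is no camera call; for the wrist camera it gives the pose at the moment of the call.
- r.finish_job(): hands the job in; it is judged then, once.
The state is a dict: "clock": time; "q": joint angles; "qd": joint speeds; "joint_torque": joint torques, N m; "tool_pos": TCP position; "eef_rot": TCP orientation; "contact_force": force on the tool from outside, world axes, zero at the start; "moment": the same for the moment, N m; "opening": opening from 0.0 (shut) to 1.0 (fully open); "finger_force": force on a finger pad.
Only numpy, scipy, OpenCV 4.12 (cv2) and the standard library are available. Lean on these libraries where they do the work, as an engineer would, in place of code of your own. Each camera call takes 0.05 s, during which the arm holds its last target. There are 200 camera calls.

### The job

The wide stain canister on the swivel stand has been left with its label turned away: roll it round by the edge of its lid with a fingertip, gently, until its label faces the front of the stand, the side with the tongue, so that the hole in its turntable lies over the hole in the tongue. Then take the lock pin from its wooden block and push it down through both holes until it is fully home, and let go. Leave everything else on the bench as it is.

Things in the scene. Friction and masses are not known exactly. Their poses are not given: they have to be found in the camera images.
- stand_centre (a point): Point on the bench under the swivel axis of the stand, which is vertical. The stand is fixed: a grey round foot 124 mm across and 20 mm high. x points to the front of the stand: there a rectangular tongue 46 mm wide, 20 mm high, reaches 105 mm out from the axis; z is up.
- stand_hole (a point): Mouth (centre, top face, 20 mm above the bench) of the vertical 12 mm through-hole in the tongue, 74 mm in front of the axis. Same axes as the stand.
- turntable_hole (a point): Mouth (centre, top face, 30 mm above the bench) of the only hole, 12 mm, through the rim of the turntable: a white painted disc about 178 mm across and 8 mm thick, 2 mm above the foot, 74 mm from the axis. Turntable, canister and lid turn as one part about the axis, any way round, on a plain bearing with about 0.05 N m of friction that keeps it where it is left; x points from the axis to the hole and the middle of the label, z up.
- label (a point): Middle of the paper label (white, with a dark band, about 70 mm long and 32 mm high) on the side of the canister, on the same side of the axis as the turntable's hole. The canister is amber glass, 104 mm across, standing in the middle of the turntable from 30 to 74 mm above the bench.
- lid_top (a point): Centre of the top of the flat grey plastic lid, 100 mm across and 12 mm thick, 84 mm above the bench, on the axis. The lid sits a little askew: its rim is up to 2 mm higher or lower than this point, on a side that is not told. It is rigid, too wide to grip; a fingertip pressed on it near its edge with 4 to 10 N drags it round.
- pin_grip (a point): Centre of the lock pin's black grip, a vertical cylinder 16 mm across and 44 mm long. Below it are a steel collar 24 mm across and 4 mm thick (22 to 26 mm below this point) and a steel shank 10 mm across and 26 mm long with a tapered tip. The pin weighs 60 g; it stands in the hole of its wooden block with the collar on the block. z is up along the pin. Fully home in the stand, the collar lies on the turntable.
- pin_tip (a point): Lower end of the pin's shank, 52 mm below pin_grip. When home it is 4 mm above the bench.
- block_hole (a point): Mouth of the 13 mm hole in the fixed wooden block (60 x 60 mm, 32 mm high) where the pin is parked; top face of the block.
- slide_box: Bystander: closed wooden slide box 85 x 75 x 34 mm, loose. Origin under its centre.
- dropper: Bystander: amber dropper bottle 40 mm across, 75 mm high, loose. Origin under its centre.
- beaker: Bystander: glass beaker 66 mm across, 85 mm high, loose. Origin under its centre.
- dish: Bystander: closed glass dish 80 mm across, 16 mm high, loose. Origin under its centre.
- wash_bottle: Bystander: white wash bottle 68 mm across, 160 mm high, loose. Origin under its centre.
- stain_jar: Bystander: small white jar 56 mm across, 70 mm high, loose. Origin under its centre.
Not all that is in view belongs to the job. Of the things like the part that bears stand_centre, leave any that is purple; of the rest the smaller one is meant.

How it is judged:
On the way, in this order (a step that is already met when the one before it is completed fails the run):
1. the canister is turned until the turntable's hole lies over the tongue's hole, the pin still in its block (horizontal distance between turntable_hole and stand_hole below 0.003 m and horizontal distance between pin_tip and block_hole below 0.01 m), for 0.2 s.
2. the pin is pushed down through both holes (horizontal distance between pin_tip and stand_hole below 0.003 m and z of pin_tip in the frame of stand_hole below -0.012 m), for 0.1 s.
At the end, for the whole second after the job is handed in: The label faces the front: the turntable's hole is within 3 mm of the tongue's hole (about 0.04 rad). The pin stands upright (within 0.12 rad) through both, its tip within 3 mm of the hole's axis and at least 13.5 mm below the tongue's top face (16 mm when fully home), released and at rest (horizontal distance between each of turntable_hole, pin_tip and stand_hole below 0.003 m and z of pin_tip in the frame of stand_hole below -0.0135 m and angle between pin_grip's own z axis and vertical below 0.12 rad and linear speed of pin below 0.02 m/s); the robot touches nothing.
It fails at once if the canister or its turntable is pressed by the robot with more than 40 N (contact force between the arm and turntable above 40 N).
It fails at once if the fingers press the canister or its turntable with more than 40 N (contact force between the fingers and turntable above 40 N).
It fails at once if a bystander is shifted by more than 20 mm (distance of any of slide_box, dropper, beaker, dish, wash_bottle, stain_jar from where it was at the start of the episode above 0.02 m).
It also fails if it takes over 72 s, if anything falls off the work surface, if the arm or the gripper's body presses on something with over 40 N, if the wrist force passes 120 N, or if a joint passes its speed limit or range.

## Working session

There is one attempt and no reset: what is moved stays moved. The work goes in short steps, Python scripts to look and compute and a tool call to move; the robot and the scene stay as the last step left them, time stands still between calls to the robot, and variables do not carry over. Pictures are saved under pics/ and viewed, at most 12 in all, crops included, and the job is handed in when it is done.

Besides the shell and the picture viewer there is one more tool, called by a JSON object that holds its "fn" and its "kwargs". step_arm: Moves the arm, as the interface text tells. Its arguments: {"type":"object","properties":{"increments":{"type":"array","items":{"type":"array"}},"fingers":{"type":"number"},"grip_force":{"type":"number"}},"required":["increments"]}

```bash
mkdir -p pics; cat > h.py <<'E'
import numpy as np, cv2
from plant import r
def snap(n,f=None):
    c=r.calibration(n); p,d=r.snapshot(n)
    if f: cv2.imwrite('pics/'+f,p[:,:,::-1])
    return c,p,d
def K(c): 
    f=210/np.tan(np.radians(c['fov_y'])/2); return f
def world(c,u,v,d=None,z=None):
    f=K(c); x=(np.array(u,float)-c['cx'])/f; y=(np.array(v,float)-c['cy'])/f
    a,b=x.copy(),y.copy()
    for _ in range(20):
        s=1+c['k1']*(a*a+b*b); a,b=x/s,y/s
    ray=np.stack([a,b,np.ones_like(a)],-1); R=np.array(c['R']);t=np.array(c['t'])
    C=-R.T@t; w=ray@R
    if z is not None: d=(z-C[2])/w[...,2]
    return C+w*np.asarray(d)[...,None]
def proj(c,X):
    p=np.array(c['R'])@np.array(X)+c['t']; a,b=p[:2]/p[2]; s=1+c['k1']*(a*a+b*b)
    return K(c)*a*s+c['cx'],K(c)*b*s+c['cy']
E
python3 - <<'E'
from h import *
for n in ('top','scene'):
    c,p,d=snap(n,n+'.png'); np.savez(n,p=p,d=d,**c); print(n,c)
print(r.get_state())
E
```

```text
top {'fov_y': 43.02733027808424, 'cx': 274.2625590027824, 'cy': 215.409612666498, 'k1': 0.04376079972883852, 'R': array([[-0.03060001, -0.99949018,  0.0091111 ],
       [-0.99304069,  0.02936288, -0.11405264],
       [ 0.11372696, -0.01253771, -0.99343293]]), 't': array([-0.09066842,  0.56611832,  1.63297892])}
scene {'fov_y': 55.39274337004471, 'cx': 283.2451072439353, 'cy': 206.15831104912286, 'k1': -0.11617684655866728, 'R': array([[-0.04531226,  0.99892213, -0.01006885],
       [ 0.60536785,  0.01943967, -0.79570841],
       [-0.794655  , -0.0421507 , -0.60559619]]), 't': array([ 0.13992909, -0.24742881,  1.44435115])}
{'clock': 0.1, 'q': array([ 1.3107919 ,  0.68984935, -0.19452948,  1.5661825 ,  0.15729411,
        0.90247941, -0.2151152 ]), 'qd': array([ 1.21926194e-03, -1.89744815e-03,  3.37497600e-04, -2.72011259e-03,
        1.28681360e-03,  2.90378118e-04, -1.31763349e-05]), 'joint_torque': array([-3.13067118e-03, -5.28497601e+01, -1.27153002e+00, -1.53837830e+01,
       -5.25842328e-02,  2.02097683e-03,  6.51181244e-05]), 'tool_pos': array([ 0.18081183, -0.59772345,  0.23803747]), 'eef_rot': array([ 9.89224753e-01,  1.46402880e-01, -1.61753473e-04, -7.47108039e-04]), 'contact_force': array([ 0.00381169, -0.58141647, -0.24139771]), 'moment': array([ 0.01443681,  0.00329019, -0.0006825 ]), 'finger_force': 0.0, 'opening': 1.0027030516323598}
```

View pics/top.png

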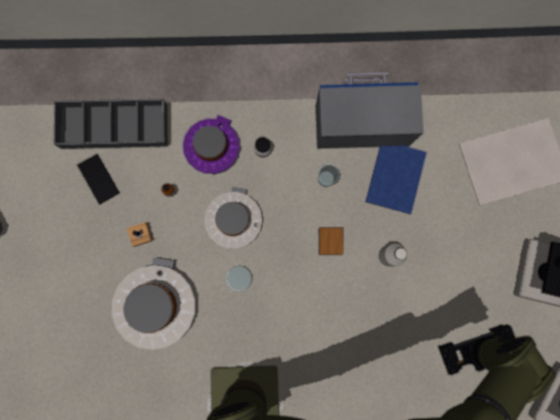

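View pics/scene.png

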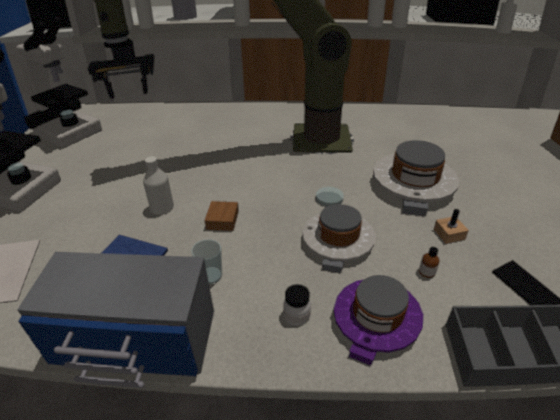

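The top view shows the small white stand at (233,219) with its tongue at (239,190) and a likely hole at (256,225). The pin block is at (139,233). The purple stand and the larger white one are decoys.

```bash
python3 - <<'E'
from h import *
z=np.load('top.npz');c={k:z[k] for k in z}
for n,u,v,h in [('lid',233,218.5,.084),('tt',233.5,219.5,.03),('hole',256.5,225,.03),('tongue end',239.5,188.5,.02),('pin',137.5,233,.08),('block',139.5,233.5,.032),('dish',239,278,.016),('box',331,241,.034),('beaker',328,176,.085),('dropper',168,189,.075),('jar',263,146,.07),('bigstand',154,307,.03)]:
    print(n,world(c,u,v,z=h).round(4))
p=z['p']
a=p[170:300,110:290,::-1]; 
cv2.imwrite('pics/crop.png',cv2.resize(a,None,fx=4.4,fy=4.4,interpolation=cv2.INTER_CUBIC))
g=p.astype(float).mean(2); w=world(c,*np.meshgrid(np.arange(560.),np.arange(420.)),z=.03)
m=((p.min(2)>120)&(np.hypot(w[...,0]-world(c,233,219,z=.03)[0],w[...,1]-world(c,233,219,z=.03)[1])<.11)).astype(np.uint8)
cs,_=cv2.findContours(m,cv2.RETR_EXTERNAL,cv2.CHAIN_APPROX_NONE)
k=max(cs,key=cv2.contourArea); e=cv2.fitEllipse(cv2.convexHull(k)); print(e, world(c,*e[0],z=.03))
E
```

```text
lid [0.5516 0.0181 0.084 ]
tt [0.5544 0.0201 0.03  ]
hole [ 0.5349 -0.0513  0.03  ]
tongue end [ 6.536e-01 -4.000e-04  2.000e-02]
pin [0.5166 0.3061 0.08  ]
block [0.5191 0.3117 0.032 ]
dish [0.3723 0.0078 0.016 ]
box [ 0.4778 -0.2815  0.034 ]
beaker [ 0.6734 -0.2748  0.085 ]
dropper [0.649  0.2147 0.075 ]
jar [ 0.7764 -0.0789  0.07  ]
bigstand [0.2928 0.2682 0.03  ]
((232.96690368652344, 219.26380920410156), (69.63643646240234, 70.40190124511719), 63.57494354248047) [0.5551485  0.02173737 0.03      ]
```

View pics/crop.png

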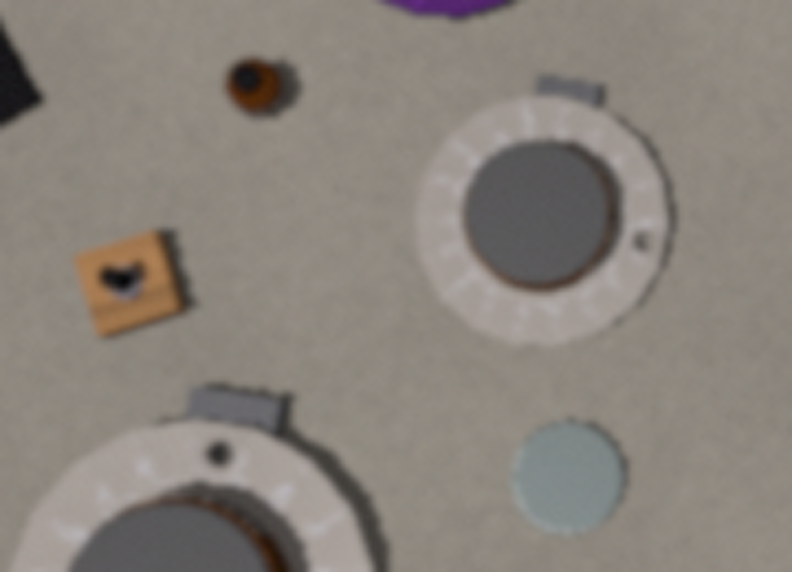

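{"fn": "step_arm", "kwargs": {"increments": [[[2.3,3.8,0.3],[0,0,-1.8]],[[2.3,3.8,0.3],[0,0,-1.8]],[[2.3,3.8,0.3],[0,0,-1.8]],[[2.3,3.8,0.3],[0,0,-1.8]],[[2.3,3.8,0.3],[0,0,-1.8]],[[2.3,3.8,0.3],[0,0,-1.8]],[[2.3,3.8,0.3],[0,0,-1.8]],[[2.3,3.8,0.3],[0,0,-1.8]],[[2.3,3.8,0.3],[0,0,-1.8]],[[2.3,3.8,0.3],[0,0,-1.8]]], "fingers": 0}}

```text
clock: 1.1
tool_pos: [0.4115, -0.2165, 0.2687]
eef_rot: [1.0, -0.011, -0.0, -0.0]
contact_force: [0.1, -0.1, 0.2]
opening: 0.114
finger_force: 0.0
```

{"fn": "step_arm", "kwargs": {"increments": [[[2.0,3.3,0],[0,0,-1.5]],[[2.0,3.3,0],[0,0,-1.5]],[[2.0,3.3,0],[0,0,-1.5]],[[2.0,3.3,0],[0,0,-1.5]],[[2.0,3.3,0],[0,0,-1.5]],[[2.0,3.3,0],[0,0,-1.5]],[[2.0,3.3,0],[0,0,-1.5]],[[0,0,0],[0,0,0]],[[0,0,0],[0,0,0]],[[0,0,0],[0,0,0]]]}}

```text
clock: 2.1
tool_pos: [0.5502, 0.0113, 0.2684]
eef_rot: [0.995, -0.102, -0.001, 0.001]
contact_force: [-0.1, 0.0, -1.0]
opening: 0.006
finger_force: 0.0
```

```bash
python3 - <<'E'
from h import *
c,p,d=snap('wrist','w1.png'); np.savez('w1',p=p,d=d,**c)
R=np.array(c['R']);print(-R.T@c['t'],R[2],c['fov_y'])
for n,X in [('lid',(.554,.02,.084)),('hole',(.535,-.051,.03)),('sh',(.6265,.005,.02)),('tcp',r.get_state()['tool_pos'])]: print(n,proj(c,X))
E
```

```text
[ 0.61779797 -0.00359257  0.41363704] [-0.26792583  0.05393697 -0.96192856] 71.97467261584346
lid (np.float64(270.7427264133739), np.float64(184.03619225626574))
hole (np.float64(326.46419126859536), np.float64(178.96452720541092))
sh (np.float64(271.569229377326), np.float64(118.64874215724431))
tcp (np.float64(278.528585524747), np.float64(254.83170355534673))
```

View pics/w1.png

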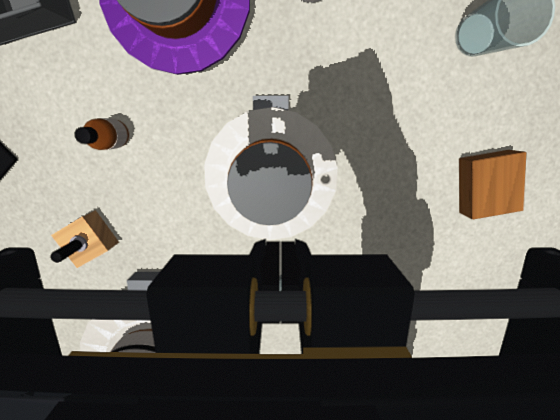

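Wrist view: turntable centred near (270,175), its hole at (326,180), the tongue end edge at y≈95 from x=253 to x=291, and the pin in its block near (78,242).

```bash
python3 - <<'E'
from h import *
z=np.load('w1.npz');c={k:z[k] for k in z};p=z['p'].astype(int);d=z['d']
U,V=np.meshgrid(np.arange(560.),np.arange(420.)); w=world(c,U,V,d=d); w[d==0]=9
ok=(V<238)&(np.hypot(w[...,0]-.554,w[...,1]-.02)<.14)
m=ok&(w[...,2]>.074)&(w[...,2]<.095)
def mec(m,n):
    q=w[m]; (x,y),r_=cv2.minEnclosingCircle(q[:,:2].astype(np.float32)); print(n,m.sum(),x,y,r_,'z',np.median(q[:,2]))
mec(m,'lid'); q=w[m]; A=np.c_[q[:,0]-.554,q[:,1]-.02,np.ones(len(q))]; print('plane',np.linalg.lstsq(A,q[:,2],rcond=None)[0])
mt=ok&(abs(w[...,2]-.030)<.004); mec(mt,'tt')
rr=np.hypot(w[...,0]-.554,w[...,1]-.02)
g=ok&(abs(w[...,2]-.02)<.005)&(rr>.0925)&(w[...,0]>.6); q=w[g]; print('tongue',g.sum(),q[:,2].mean()); print(cv2.minAreaRect((q[:,:2]*1000).astype(np.float32)))
# hole: dark pixels near
s=p.sum(2); sub=s[170:192,316:337]; k=sub<sub.min()+.5*(np.median(sub)-sub.min())
v,u=np.nonzero(k); print('hole',k.sum(),u.mean()+316,v.mean()+170, world(c,u.mean()+316,v.mean()+170,z=.03),sub.min(),np.median(sub))
for u,v in [(253,95),(291,95),(272,95)]: print(world(c,u,v,z=.02))
# block top
b=(abs(w[...,2]-.032)<.004)&(np.hypot(w[...,0]-.52,w[...,1]-.31)<.06)&(V<270); q=w[b]; print('block',b.sum(),q[:,2].mean(),cv2.minAreaRect((q[:,:2]*1000).astype(np.float32)))
b=(w[...,2]>.05)&(w[...,2]<.12)&(np.hypot(w[...,0]-.52,w[...,1]-.31)<.06)&(V<270); q=w[b]; print('pin',b.sum(),q.mean(0),q.max(0),q[q[:,2]>q[:,2].max()-.005].mean(0))
E
```

```text
lid 5443 0.5530706644058228 0.021695883944630623 0.05005402863025665 z 0.08310247175800667
plane [0.03236186 0.02129213 0.08299955]
tt 7716 0.5527550578117371 0.02266838774085045 0.09002429991960526 z 0.029211480148507357
tongue 317 0.019277081352454647
((648.7435302734375, 2.347196578979492), (44.160465240478516, 12.438087463378906), 79.12100982666016)
hole 64 325.125 179.265625 [ 0.53496259 -0.04916458  0.03      ] 234 673.0
[0.66000385 0.022117   0.02      ]
[ 0.65000728 -0.02558657  0.02      ]
[ 0.65498375 -0.00173169  0.02      ]
block 1361 0.03116552579598347 ((516.7943725585938, 314.3363037109375), (60.89914321899414, 61.967926025390625), 16.75386619567871)
pin 288 [0.51812894 0.31125774 0.06916512] [0.52498008 0.32194061 0.08085214] [0.51724904 0.31374306 0.07840392]
```

{"fn": "step_arm", "kwargs": {"increments": [[[-0.3,-0.2,-2.2],[0,0,0]],[[-0.3,-0.2,-2.2],[0,0,0]],[[-0.3,-0.2,-2.2],[0,0,0]],[[-0.3,-0.2,-2.2],[0,0,0]],[[-0.3,-0.2,-2.2],[0,0,0]],[[-0.3,-0.2,-2.2],[0,0,0]],[[-0.3,-0.2,-2.2],[0,0,0]],[[-0.3,-0.2,-1.8],[0,0,0]],[[0,0,0],[0,0,0]],[[0,0,0],[0,0,0]]]}}

```text
clock: 3.15
tool_pos: [0.527, -0.0042, 0.0971]
eef_rot: [0.995, -0.102, -0.0, 0.0]
contact_force: [-0.7, 0.7, 0.5]
opening: 0.003
finger_force: 0.0
```

{"fn": "step_arm", "kwargs": {"increments": [[[0,0,-0.4],[0,0,0]],[[0,0,-0.3],[0,0,0]],[[0,0,-0.3],[0,0,0]],[[0,0,-0.1],[0,0,0]],[[0,0,-0.1],[0,0,0]],[[0,0,-0.1],[0,0,0]],[[0,0,-0.1],[0,0,0]],[[0,0,0],[0,0,0]],[[0,0,0],[0,0,0]],[[0,0,0],[0,0,0]]]}}

```text
clock: 4.15
tool_pos: [0.5271, -0.0032, 0.0833]
eef_rot: [0.995, -0.102, 0.0, 0.0]
contact_force: [-0.5, 0.3, 5.4]
opening: 0.005
finger_force: 2.7
```

{"fn": "step_arm", "kwargs": {"increments": [[[0,0,-0.04],[0,0,0]],[[0,0,0],[0,0,0]],[[0,0,0],[0,0,0]],[[0,0,0],[0,0,0]],[[0,0,0],[0,0,0]],[[0,0,0],[0,0,0]],[[0,0,0],[0,0,0]],[[0,0,0],[0,0,0]],[[0,0,0],[0,0,0]],[[0,0,0],[0,0,0]]]}}

```text
clock: 5.15
tool_pos: [0.5272, -0.0032, 0.0832]
eef_rot: [0.995, -0.102, 0.0, -0.0]
contact_force: [-1.6, 0.8, 8.9]
opening: 0.004
finger_force: 4.4
```

{"fn": "step_arm", "kwargs": {"increments": [[[0.136,-0.132,0],[0,0,0]],[[0.142,-0.125,0],[0,0,0]],[[0.149,-0.117,0],[0,0,0]],[[0.154,-0.109,0],[0,0,0]],[[0.16,-0.101,0],[0,0,0]],[[0.165,-0.092,0],[0,0,0]],[[0.17,-0.083,0],[0,0,0]],[[0.174,-0.075,0],[0,0,0]],[[0.177,-0.065,0],[0,0,0]],[[0.181,-0.056,0],[0,0,0]]]}}

```text
clock: 6.15
tool_pos: [0.5428, -0.0121, 0.0832]
eef_rot: [0.995, -0.101, -0.0, -0.0]
contact_force: [-3.0, 1.1, 8.8]
opening: 0.009
finger_force: 4.7
```

{"fn": "step_arm", "kwargs": {"increments": [[[0.183,-0.046,0],[0,0,0]],[[0.185,-0.037,0],[0,0,0]],[[0.187,-0.027,0],[0,0,0]],[[0.188,-0.017,0],[0,0,0]],[[0.189,-0.007,0],[0,0,0]],[[0.189,0.003,0],[0,0,0]],[[0.189,0.013,0],[0,0,0]],[[0.188,0.022,0],[0,0,0]],[[0.186,0.032,0],[0,0,0]],[[0.184,0.042,0],[0,0,0]]]}}

```text
clock: 7.15
tool_pos: [0.5611, -0.0132, 0.0832]
eef_rot: [0.995, -0.102, -0.001, 0.0]
contact_force: [-2.8, 0.1, 9.1]
opening: 0.0
finger_force: 4.8
```

```bash
python3 - <<'E'
from h import *
c,p,d=snap('wrist','w2.png'); np.savez('w2',p=p,d=d,**c)
print(proj(c,(.6255,.007,.03)),proj(c,(.655,0,.02)))
E
```

```text
(np.float64(229.37061902727666), np.float64(139.82965028365493)) (np.float64(231.1584904197822), np.float64(93.54757025834255))
```

View pics/w2.png

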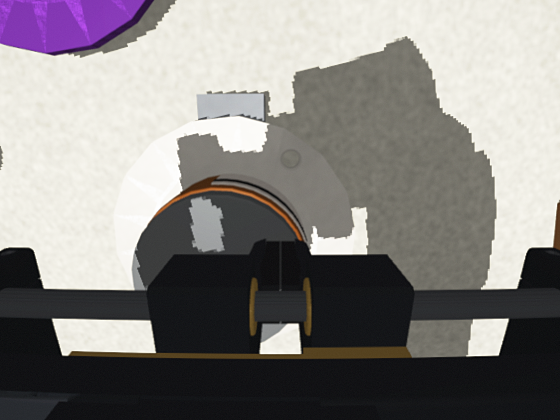

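The hole is now at (290,158), in shadow. The tongue's end corners are at about (197,94) and (266,93).

```bash
cat > ang.py <<'E'
from h import *
import sys
def analyse(f,hu,hv,rad=14):
    z=np.load(f);c={k:z[k] for k in z};d=z['d'];p=z['p']
    U,V=np.meshgrid(np.arange(560.),np.arange(420.)); w=world(c,U,V,d=d); w[d==0]=9
    C=np.array([.553,.022]); 
    rr=np.hypot(w[...,0]-C[0],w[...,1]-C[1])
    # turntable outer edge circle fit (z band, upper picture)
    mt=((abs(w[...,2]-.0295)<.004)&(rr<.1)&(V<235)).astype(np.uint8)
    q=w[mt>0][:,:2]; h=cv2.convexHull((q*1000).astype(np.float32))[:,0]
    h=h[np.hypot(*(h-C*1000).T)>84]
    from scipy.optimize import least_squares
    s=least_squares(lambda a:np.hypot(h[:,0]-a[0],h[:,1]-a[1])-89,[553,22],loss='soft_l1'); C2=s.x; print('tt centre',C2,len(h))
    g=(abs(w[...,2]-.02)<.005)&(rr>.0925)&(rr<.12)&(w[...,0]>.6); q=w[g]; R=cv2.minAreaRect((q[:,:2]*1000).astype(np.float32)); print('tongue',R, 'ang', R[2]-90)
    v=np.array(R[0])-C*1000; print('tongue centre ang', np.degrees(np.arctan2(v[1],v[0])))
    a=p[int(hv)-rad:int(hv)+rad,int(hu)-rad:int(hu)+rad].astype(float).mean(2); np.set_printoptions(linewidth=200)
    for hh in [(hu,hv)]:
        X=world(c,*hh,z=.03)[:2]; 
        for cc in (C,C2/1000): e=X-cc; print('hole',X,np.hypot(*e),np.degrees(np.arctan2(e[1],e[0])))
    return c,p,w
if __name__=='__main__': 
    c,p,w=analyse(sys.argv[1],float(sys.argv[2]),float(sys.argv[3]))
E
python3 ang.py w2.npz 290 158
```

```text
tt centre [553.18751768  22.41461854] 44
tongue ((648.0670166015625, 2.679231643676758), (46.7298469543457, 14.573243141174316), 78.01139831542969) ang -11.988601684570312
tongue centre ang -11.487941716427907
hole [ 0.60527893 -0.03049944] 0.0740896591322922 -45.120580015776106
hole [ 0.60527893 -0.03049944] 0.07425235818005706 -45.448863245751525
```

{"fn": "step_arm", "kwargs": {"increments": [[[0.182,0.052,0],[0,0,0]],[[0.179,0.061,0],[0,0,0]],[[0.176,0.07,0],[0,0,0]],[[0.172,0.079,0],[0,0,0]],[[0.167,0.088,0],[0,0,0]],[[0.162,0.097,0],[0,0,0]],[[0.157,0.105,0],[0,0,0]],[[0.151,0.113,0],[0,0,0]],[[0.145,0.121,0],[0,0,0]],[[0,0,0],[0,0,0]]]}}

```text
clock: 8.2
tool_pos: [0.5769, -0.0057, 0.0833]
eef_rot: [0.995, -0.102, 0.0, 0.0]
contact_force: [-0.8, -0.8, 8.4]
opening: 0.007
finger_force: 4.0
```

```bash
python3 - <<'E'
from h import *
c,p,d=snap('wrist'); np.savez('w3',p=p,d=d,**c)
a=np.radians(-18.5); u,v=proj(c,(.5531+.074*np.cos(a),.0222+.074*np.sin(a),.03)); print(u,v)
u,v=int(u),int(v); x0,y0=max(u-70,0),max(v-60,0); print(x0,y0)
cv2.imwrite('pics/w3.png',cv2.resize(p[y0:y0+100,x0:x0+130,::-1],None,fx=6,fy=6,interpolation=cv2.INTER_CUBIC))
E
```

```text
258.2767339308853 161.47846821281524
188 101
```

View pics/w3.png

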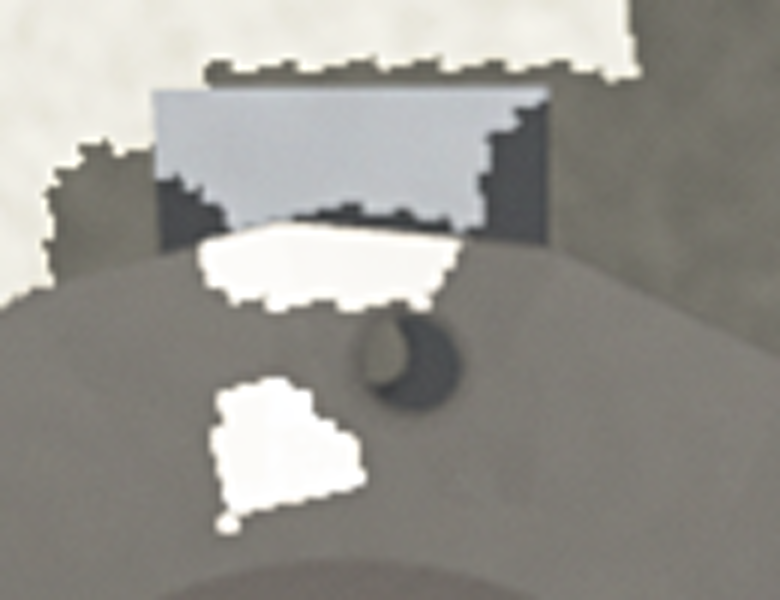

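Hole centre in the crop is (411,361), i.e. pixel (256.2,160.9). The tongue's end corners are (155,90) and (549,90), i.e. (213.5,115.7) and (279.2,115.7).

```bash
python3 ang.py w3.npz 256.2 160.9; python3 - <<'E'
from h import *
z=np.load('w3.npz');c={k:z[k] for k in z}
P=[world(c,u,v,z=.02)[:2] for u,v in [(213.5,115.6),(279.2,115.6),(279.2,140.5),(214.2,142.5)]]
print(P, np.hypot(*(P[0]-P[1])))
e=P[0]-P[1]; print('edge normal',np.degrees(np.arctan2(-e[0],e[1])))
m=(P[0]+P[1])/2-np.array([.5531,.0222]); print('mid',np.hypot(*m),np.degrees(np.arctan2(m[1],m[0])))
E
```

```text
tt centre [553.20375629  22.53670011] 39
tongue ((648.1116333007812, 2.9943580627441406), (45.458702087402344, 13.63377857208252), 78.12890625) ang -11.87109375
tongue centre ang -11.300267753521517
hole [6.23951426e-01 2.29927284e-05] 0.07427714139509997 -17.210222005267894
hole [6.23951426e-01 2.29927284e-05] 0.07424351704663129 -17.652393016297562
[array([0.65950907, 0.02300627]), array([ 0.65014725, -0.02149656]), array([ 0.63361968, -0.01805268]), array([0.64170784, 0.02727708])] 0.0454768684466418
edge normal -11.879784146410575
mid 0.10396399369470107 -11.904130614037525
```

{"fn": "step_arm", "kwargs": {"increments": [[[0.09,0.081,0],[0,0,0]],[[0.087,0.084,0],[0,0,0]],[[0.084,0.087,0],[0,0,0]],[[0,0,0],[0,0,0]],[[0,0,0],[0,0,0]],[[0,0,0],[0,0,0]],[[0,0,0],[0,0,0]],[[0,0,0],[0,0,0]],[[0,0,0],[0,0,0]],[[0,0,0],[0,0,0]]]}}

```text
clock: 9.25
tool_pos: [0.5794, -0.0033, 0.0832]
eef_rot: [0.995, -0.102, 0.0, 0.0]
contact_force: [-1.5, -1.6, 7.1]
opening: 0.004
finger_force: 3.9
```

```bash
python3 - <<'E'
from h import *
c,p,d=snap('wrist'); np.savez('w4',p=p,d=d,**c)
a=np.radians(-11.9); u,v=proj(c,(.5532+.074*np.cos(a),.0225+.074*np.sin(a),.03)); print(u,v)
u,v=int(u),int(v); x0,y0=max(u-50,0),max(v-60,0); print(x0,y0)
cv2.imwrite('pics/w4.png',cv2.resize(p[y0:y0+80,x0:x0+100,::-1],None,fx=7,fy=7,interpolation=cv2.INTER_CUBIC))
E
```

```text
249.4937341920696 163.57242038668429
199 103
```

View pics/w4.png

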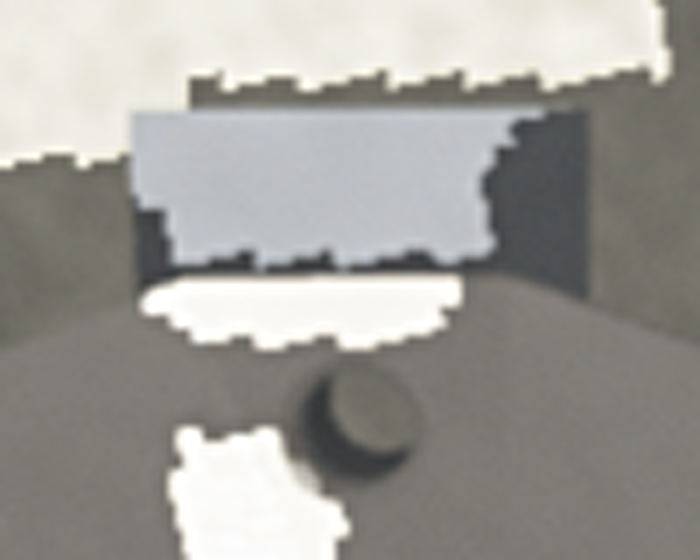

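Hole rim centre in the crop is (361,421), i.e. pixel (250.1,162.7). Bench is visible through both holes, with the dark wall on the left and below.

```bash
python3 ang.py w4.npz 250.1 162.7; python3 - <<'E'
from h import *
z=np.load('w4.npz');c={k:z[k] for k in z}
P=[world(c,u,v,z=.02)[:2] for u,v in [(199+133/7-.4,103+110/7-.4),(199+588/7-.4,103+110/7-.4)]]
e=P[0]-P[1]; print('edge normal',np.degrees(np.arctan2(-e[0],e[1])),np.hypot(*e))
m=(P[0]+P[1])/2-np.array([.5532,.0225]); print('mid',np.hypot(*m),np.degrees(np.arctan2(m[1],m[0])))
H=world(c,250.1,162.7,z=.03)
for zz in (.03,.022,.02,0): 
    u,v=proj(c,(H[0],H[1],zz)); print(zz,(u-199+.4)*7,(v-103+.4)*7)
E
```

```text
tt centre [553.23447967  22.34833694] 38
tongue ((648.0586547851562, 2.8923816680908203), (45.33662796020508, 13.686708450317383), 78.25276947021484) ang -11.747230529785156
tongue centre ang -11.365494066373659
hole [0.62610623 0.00669621] 0.07469087498969021 -11.823353789812948
hole [0.62610623 0.00669621] 0.07453375762555238 -12.122380775903467
edge normal -11.871088768510697 0.04507949564590795
mid 0.1040884812264392 -11.964891964143204
0.03 360.49999999999716 420.6999999999896
0.022 368.2266784142992 410.6728394788214
0.02 370.0688094382726 408.2824937633647
0 386.77075718857316 386.6144236744963
```

{"fn": "step_arm", "kwargs": {"increments": [[[0,0,0.1],[0,0,0]],[[0,0,0.3],[0,0,0]],[[0,0,2],[0,0,0]],[[0,0,3],[0,0,0]],[[-0.6,3,1],[0,0,0]],[[-0.8,4,0.5],[0,0,0]],[[-0.8,4,0],[0,0,0]],[[-0.8,4,0],[0,0,0]],[[-0.8,4,0],[0,0,0]],[[-0.8,4,0],[0,0,0]]]}}

```text
clock: 10.3
tool_pos: [0.5327, 0.2291, 0.1514]
eef_rot: [0.995, -0.102, -0.0, -0.0]
contact_force: [-0.0, 0.3, 0.6]
opening: 0.005
finger_force: 0.0
```

{"fn": "step_arm", "kwargs": {"increments": [[[-0.8,4,0],[0,0,0]],[[-0.6,3,0],[0,0,0]],[[-0.24,1.7,0],[0,0,0]],[[0,0,0],[0,0,0]],[[0,0,0],[0,0,0]],[[0,0,0],[0,0,0]],[[0,0,0],[0,0,0]],[[0,0,0],[0,0,0]],[[0,0,0],[0,0,0]],[[0,0,0],[0,0,0]]], "fingers": 0.6}}

```text
clock: 11.3
tool_pos: [0.517, 0.314, 0.1514]
eef_rot: [0.995, -0.102, 0.0, 0.0]
contact_force: [-1.2, 0.5, 0.4]
opening: 0.6
finger_force: 0.0
```

```bash
python3 - <<'E'
from h import *
s=r.get_state(); print(s['tool_pos'],s['eef_rot'])
c,p,d=snap('wrist','w5.png'); np.savez('w5',p=p,d=d,**c)
print(proj(c,(.517,.314,.08)),proj(c,(.517,.314,.034)))
U,V=np.meshgrid(np.arange(560.),np.arange(420.)); w=world(c,U,V,d=d); w[d==0]=9
n=np.hypot(w[...,0]-.517,w[...,1]-.314)
b=(w[...,2]>.0775)&(w[...,2]<.083)&(n<.015); q=w[b];print(b.sum(),q.mean(0) if b.any() else '')
if b.any(): print(cv2.minEnclosingCircle((q[:,:2]*1000).astype(np.float32)))
b=(abs(w[...,2]-.032)<.003)&(n<.05); q=w[b];print(b.sum(),cv2.minAreaRect((q[:,:2]*1000).astype(np.float32)))
E
```

```text
[0.5170362  0.31403245 0.15137324] [ 9.94799131e-01 -1.01856193e-01  5.02990373e-06  7.20845919e-05]
(np.float64(278.66386117710545), np.float64(215.3852223914067)) (np.float64(278.8443516083258), np.float64(200.5024552395946))
274 [0.51719344 0.31591872 0.07898288]
((516.907958984375, 315.90478515625), 7.711916923522949)
3178 ((516.8429565429688, 315.53326416015625), (60.03753662109375, 59.461273193359375), 16.926624298095703)
```

View pics/w5.png

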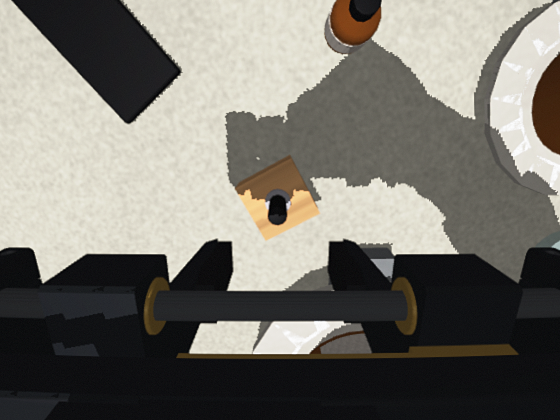

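Pin seen at (278,208), between the open fingers and upright in its block.

{"fn": "step_arm", "kwargs": {"increments": [[[0,0.08,-2],[0,0,0]],[[0,0.08,-2],[0,0,0]],[[0,0,-2],[0,0,0]],[[0,0,-1.8],[0,0,0]],[[0,0,-1.5],[0,0,0]],[[0,0,-1],[0,0,0]],[[0,0,-0.54],[0,0,0]],[[0,0,0],[0,0,0]],[[0,0,0],[0,0,0]],[[0,0,0],[0,0,0]]]}}

```text
clock: 12.35
tool_pos: [0.5174, 0.3163, 0.0437]
eef_rot: [0.995, -0.102, 0.001, -0.0]
contact_force: [-0.3, -0.3, -0.4]
opening: 0.601
finger_force: 0.0
```

{"fn": "step_arm", "kwargs": {"increments": [[[0,0,0],[0,0,0]],[[0,0,0],[0,0,0]],[[0,0,0],[0,0,0]],[[0,0,0],[0,0,0]],[[0,0,0],[0,0,0]],[[0,0,0],[0,0,0]],[[0,0,0],[0,0,0]],[[0,0,0],[0,0,0]],[[0,0,0],[0,0,0]],[[0,0,0],[0,0,0]]], "fingers": 0, "grip_force": 15}}

```text
clock: 13.35
tool_pos: [0.5169, 0.316, 0.043]
eef_rot: [0.995, -0.102, 0.0, -0.0]
contact_force: [0.0, -0.0, -0.0]
opening: 0.173
finger_force: 15.0
```

{"fn": "step_arm", "kwargs": {"increments": [[[0,0,0.5],[0,0,0]],[[0,0,2],[0,0,0]],[[0,0,3],[0,0,0]],[[0,0,4],[0,0,0]],[[0.6,-1.7,1],[0,0,0]],[[1,-2.8,0],[0,0,0]],[[1.3,-3.7,0],[0,0,0]],[[1.3,-3.7,0],[0,0,0]],[[1.3,-3.7,0],[0,0,0]],[[1.3,-3.7,0],[0,0,0]]]}}

```text
clock: 14.35
tool_pos: [0.5851, 0.1213, 0.1482]
eef_rot: [0.995, -0.102, -0.0, 0.0]
contact_force: [1.4, 0.4, 0.1]
opening: 0.173
finger_force: 15.0
```

{"fn": "step_arm", "kwargs": {"increments": [[[1.3,-3.7,0],[0,0,0]],[[1.3,-3.7,0],[0,0,0]],[[1,-2.8,0],[0,0,0]],[[0.5,-1.4,0],[0,0,0]],[[0,0,0],[0,0,0]],[[0,0,0],[0,0,0]],[[0,0,0],[0,0,0]],[[0,0,0],[0,0,0]],[[0,0,0],[0,0,0]],[[0,0,0],[0,0,0]]]}}

```text
clock: 15.35
tool_pos: [0.6258, 0.0077, 0.148]
eef_rot: [0.995, -0.101, -0.0, -0.0]
contact_force: [-0.2, -0.1, -0.5]
opening: 0.177
finger_force: 15.0
```

```bash
python3 - <<'E'
from h import *
s=r.get_state(); print(s['tool_pos'],s['eef_rot'],s['opening'])
c,p,d=snap('wrist','w6.png'); np.savez('w6',p=p,d=d,**c)
print(proj(c,(.6258,.007,.03)),proj(c,s['tool_pos']-[0,0,.037]))
E
```

```text
[0.62579641 0.00771039 0.14797426] [ 9.94874912e-01 -1.01113342e-01 -3.42100224e-05 -3.38294195e-05] 0.1770267450134223
(np.float64(279.54019567965935), np.float64(200.15058631001307)) (np.float64(278.39241318463695), np.float64(230.89395865226035))
```

View pics/w6.png

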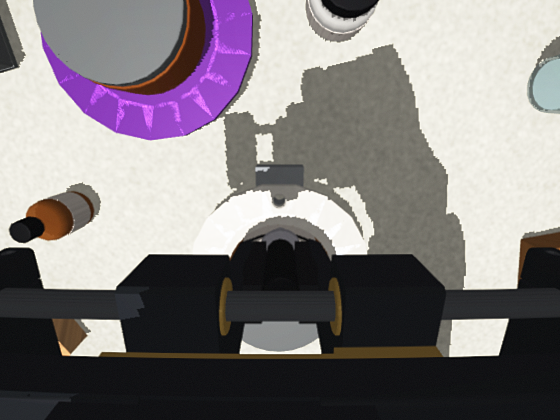

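The hole is at (279,202), between the tongue (280,175) and the pin (280,235). Refining the hole and pin positions.

```bash
python3 - <<'E'
from h import *
z=np.load('w6.npz');c={k:z[k] for k in z};p=z['p'].astype(int);d=z['d']
s=p.mean(2); sub=s[190:214,266:294]; U,V=np.meshgrid(np.arange(560.),np.arange(420.)); w=world(c,U,V,d=d)
n=(abs(w[...,2]-.09)<.025)&(np.hypot(w[...,0]-.626,w[...,1]-.0077)<.03)&(d>0)&(d<.33)
q=w[n]; print(n.sum())
for a in np.arange(.088,.118,.004):
    t=q[(q[:,2]>=a)&(q[:,2]<a+.004)]
    if len(t): print(round(a,3),len(t),t.mean(0).round(4),'yrange',np.ptp(t[:,1]).round(4))
print(d[225:245:3,270:292:3].round(3))
cv2.imwrite('pics/w6c.png',cv2.resize(p[155:255,225:340,::-1].astype(np.uint8),None,fx=6,fy=6,interpolation=cv2.INTER_CUBIC))
E
```

```text
10
0.112 2 [0.6297 0.0061 0.1146] yrange 0.0006
[[0.273 0.27  0.271 0.269 0.27  0.271 0.273 0.28 ]
 [0.264 0.262 0.167 0.166 0.167 0.263 0.263 0.266]
 [0.165 0.161 0.163 0.163 0.164 0.163 0.164 0.168]
 [0.164 0.164 0.164 0.163 0.164 0.164 0.164 0.164]
 [0.164 0.163 0.163 0.164 0.164 0.163 0.164 0.164]
 [0.165 0.161 0.16  0.159 0.16  0.162 0.165 0.164]
 [0.161 0.158 0.155 0.156 0.156 0.157 0.159 0.165]]
```

View pics/w6c.png

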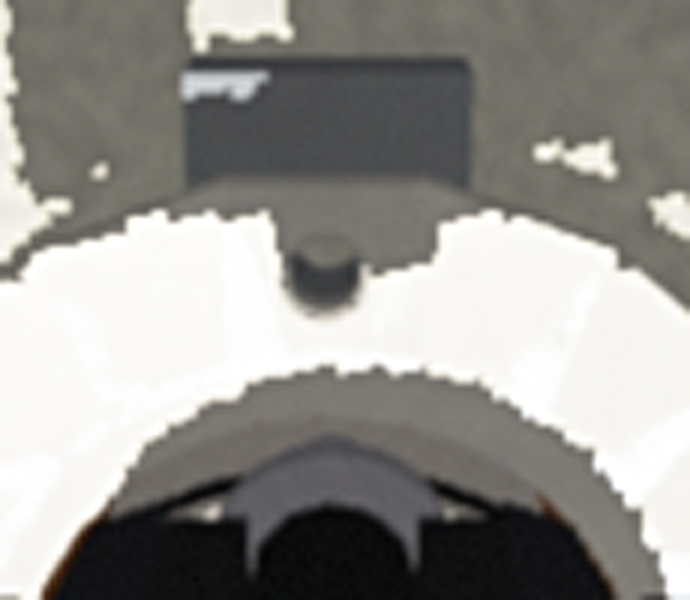

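Hole rim centre in the crop is (323,276), i.e. pixel (278.4,200.6). The collar's front apex is (335,437), i.e. (280.3,227.4), and it hides the shank.

```bash
python3 - <<'E'
from h import *
z=np.load('w6.npz');c={k:z[k] for k in z}
print('hole',world(c,278.4,200.6,z=.03))
R=np.array(c['R']); print('cam',-R.T@c['t'])
T=np.array([.6258,.0077]); f=np.array([.98,-.2])
for zz in (.137,.141): print('axis',proj(c,(*T,zz)),'front',proj(c,(*(T+.012*f),zz)),'meas',world(c,280.3,227.4,z=zz)-[*.012*f,0])
P=[world(c,225+u/6-.4,155+60/6-.4,z=.02)[:2] for u in (187,470)]
e=P[0]-P[1]; print('edge normal',np.degrees(np.arctan2(-e[0],e[1])),np.hypot(*e)); m=sum(P)/2-[.5532,.0225]; print(np.hypot(*m),np.degrees(np.arctan2(m[1],m[0])),sum(P)/2-.031*f)
E
```

```text
hole [0.62558885 0.00813946 0.03      ]
cam [ 0.69321345 -0.00718753  0.29323065]
axis (np.float64(278.1976383413936), np.float64(246.68345846470848)) front (np.float64(278.1173985227513), np.float64(227.3783875294912)) meas [0.62553393 0.00647643 0.137     ]
axis (np.float64(278.1599968173898), np.float64(249.53323200986034)) front (np.float64(278.0769877826599), np.float64(229.83166723649617)) meas [0.62696565 0.00618804 0.141     ]
edge normal -11.660546559558261 0.044560456619402715
0.10633397600870811 -11.83749981548608 [0.62689261 0.006887  ]
```

{"fn": "step_arm", "kwargs": {"increments": [[[0,0.08,-1.5],[0,0,0]],[[0,0,-1.6],[0,0,0]],[[0,0,-1.6],[0,0,0]],[[0,0,-1.3],[0,0,0]],[[0,0,-1],[0,0,0]],[[0,0,-0.7],[0,0,0]],[[0,0,0],[0,0,0]],[[0,0,0],[0,0,0]],[[0,0,0],[0,0,0]],[[0,0,0],[0,0,0]]]}}

```text
clock: 16.4
tool_pos: [0.6263, 0.0078, 0.0716]
eef_rot: [0.995, -0.102, 0.001, -0.0]
contact_force: [0.1, 0.5, -0.3]
opening: 0.171
finger_force: 15.0
```

{"fn": "step_arm", "kwargs": {"increments": [[[0,0,-0.1],[0,0,0]],[[0,0,-0.1],[0,0,0]],[[0,0,-0.1],[0,0,0]],[[0,0,-0.1],[0,0,0]],[[0,0,-0.1],[0,0,0]],[[0,0,-0.1],[0,0,0]],[[0,0,-0.1],[0,0,0]],[[0,0,0],[0,0,0]],[[0,0,0],[0,0,0]],[[0,0,0],[0,0,0]]]}}

```text
clock: 17.4
tool_pos: [0.626, 0.0078, 0.064]
eef_rot: [0.995, -0.102, 0.0, 0.0]
contact_force: [0.4, 0.7, -0.9]
opening: 0.174
finger_force: 15.0
```

{"fn": "step_arm", "kwargs": {"increments": [[[0,0,-0.1],[0,0,0]],[[0,0,-0.1],[0,0,0]],[[0,0,-0.1],[0,0,0]],[[0,0,-0.1],[0,0,0]],[[0,0,-0.1],[0,0,0]],[[0,0,-0.1],[0,0,0]],[[0,0,-0.1],[0,0,0]],[[0,0,-0.1],[0,0,0]],[[0,0,-0.1],[0,0,0]],[[0,0,0],[0,0,0]]]}}

```text
clock: 18.4
tool_pos: [0.6259, 0.0079, 0.0548]
eef_rot: [0.995, -0.102, -0.0, 0.0]
contact_force: [0.6, 0.1, -1.1]
opening: 0.174
finger_force: 15.0
```

{"fn": "step_arm", "kwargs": {"increments": [[[0,0,-0.1],[0,0,0]],[[0,0,-0.1],[0,0,0]],[[0,0,-0.1],[0,0,0]],[[0,0,-0.1],[0,0,0]],[[0,0,-0.1],[0,0,0]],[[0,0,-0.1],[0,0,0]],[[0,0,-0.1],[0,0,0]],[[0,0,0],[0,0,0]],[[0,0,0],[0,0,0]],[[0,0,0],[0,0,0]]]}}

```text
clock: 19.4
tool_pos: [0.6259, 0.0078, 0.0479]
eef_rot: [0.995, -0.102, -0.0, 0.0]
contact_force: [-0.3, -0.1, -1.9]
opening: 0.179
finger_force: 15.0
```

{"fn": "step_arm", "kwargs": {"increments": [[[0,0,-0.1],[0,0,0]],[[0,0,-0.1],[0,0,0]],[[0,0,-0.1],[0,0,0]],[[0,0,-0.1],[0,0,0]],[[0,0,-0.1],[0,0,0]],[[0,0,-0.1],[0,0,0]],[[0,0,-0.05],[0,0,0]],[[0,0,0],[0,0,0]],[[0,0,0],[0,0,0]],[[0,0,0],[0,0,0]]]}}

```text
clock: 20.4
tool_pos: [0.6259, 0.0078, 0.0414]
eef_rot: [0.995, -0.102, -0.0, 0.0]
contact_force: [-0.0, 0.2, -0.4]
opening: 0.176
finger_force: 15.0
```

Nearly home; pushing until the collar seats.

{"fn": "step_arm", "kwargs": {"increments": [[[0,0,-0.04],[0,0,0]],[[0,0,-0.04],[0,0,0]],[[0,0,-0.04],[0,0,0]],[[0,0,0],[0,0,0]],[[0,0,0],[0,0,0]],[[0,0,0],[0,0,0]],[[0,0,0],[0,0,0]],[[0,0,0],[0,0,0]],[[0,0,0],[0,0,0]],[[0,0,0],[0,0,0]]]}}

```text
clock: 21.4
tool_pos: [0.6259, 0.0078, 0.0409]
eef_rot: [0.995, -0.102, 0.0, 0.0]
contact_force: [-1.0, 0.4, 5.1]
opening: 0.171
finger_force: 15.0
```

{"fn": "step_arm", "kwargs": {"increments": [[[0,0,0],[0,0,0]],[[0,0,0],[0,0,0]],[[0,0,0],[0,0,0]],[[0,0,0],[0,0,0]],[[0,0,0],[0,0,0]],[[0,0,0],[0,0,0]],[[0,0,0],[0,0,0]],[[0,0,0.2],[0,0,0]],[[0,0,1],[0,0,0]],[[0,0,2],[0,0,0]]], "fingers": 0.5}}

```text
clock: 22.4
tool_pos: [0.6249, 0.0078, 0.0719]
eef_rot: [0.995, -0.102, -0.001, 0.0]
contact_force: [-0.0, 1.2, 0.3]
opening: 0.5
finger_force: 0.0
```

{"fn": "step_arm", "kwargs": {"increments": [[[0,0,3],[0,0,0]],[[0,0,3],[0,0,0]],[[-1,0.2,3],[0,0,0]],[[-2,0.4,2],[0,0,0]],[[-2,0.4,0],[0,0,0]],[[-2,0.4,0],[0,0,0]],[[0,0,0],[0,0,0]],[[0,0,0],[0,0,0]],[[0,0,0],[0,0,0]],[[0,0,0],[0,0,0]]]}}

```text
clock: 23.4
tool_pos: [0.5569, 0.0215, 0.1822]
eef_rot: [0.995, -0.102, 0.001, 0.0]
contact_force: [0.5, 0.2, -0.4]
opening: 0.505
finger_force: 0.0
```

```bash
python3 - <<'E'
from h import *
print(r.get_state()['tool_pos'],r.get_state()['opening'])
c,p,d=snap('wrist','w7.png')
U,V=np.meshgrid(np.arange(560.),np.arange(420.)); w=world(c,U,V,d=d); w[d==0]=9
b=(w[...,2]>.04)&(w[...,2]<.1)&(np.hypot(w[...,0]-.626,w[...,1]-.0075)<.016)&(V<240); q=w[b]
print(b.sum(),q[:,2].max(),q[q[:,2]>q[:,2].max()-.004].mean(0))
E
```

```text
[0.55691555 0.02152569 0.18223596] 0.5045841239238064
264 0.079465406280602 [0.62482881 0.00672549 0.07720149]
```

View pics/w7.png

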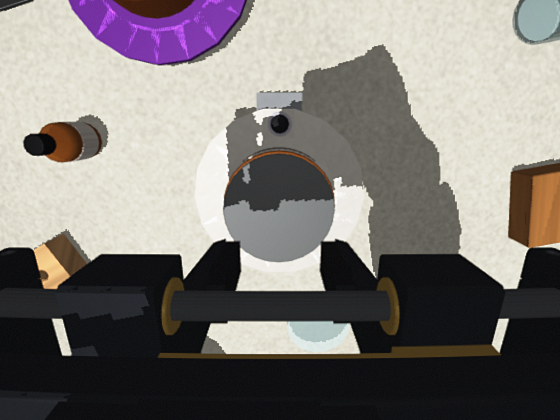

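The pin stands at (280,124) in front of the tongue, its top at about 78 mm as expected when home, and the arm is clear.

```bash
python3 -c "
from plant import r; print(r.finish_job())"
```

```text
the job is handed in; nothing more can be done
None
```

The job is handed in: the canister's label faces the front and the lock pin is fully home through both holes and released, though `finish_job` returned no verdict, so I can't confirm how it was judged.

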